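Draw the drop bolt and open the locker's second leaf

TASK

The left leaf of the small grey locker on the bench already stands open, but the right leaf has no pull of its own and is still held shut by the upright bolt on its front. Draw that bolt fully up out of its keeper, then swing the right leaf out toward you until it stands about square to the locker's front or wider, and leave it there with the bolt still drawn up, so that the jars behind it can be taken out. Leave the left leaf as it stands.

Things in the scene. Friction and masses are not known exactly. Their poses are not given: they have to be found in the camera images.
- bolt_knob (a point): Centre of the steel knob on top of the right leaf's bolt: an upright cylinder 24 mm across, 32 high, on a 10 mm rod, 0.125 m from the hinge line. It stands clear above the locker (top z = 0.180), at z = 0.211 to 0.215 at first; free all round. The bolt slides up against 3 N to its stop at z = 0.241 and stays where left (friction); raised under 17 mm it locks the leaf.
- right_hinge (a point): Point at z = 0.10 on the vertical hinge line of the right leaf, at the front right edge of the locker (120 mm deep, 280 wide, 180 high, fixed to the bench). Its axes are the locker's: z up, -x out of the front, +y along the front toward the left leaf. A leaf is 138 mm wide and 12 mm thick.
- right_leaf (a joint): Angle of the right leaf, rad: 0 shut, growing as its free edge swings out of the front (anticlockwise seen from above), 1.57 square to the front, stop at 1.9. It turns easily and stays where it is left.
- left_leaf_knob (a point): The round steel pull, 24 mm across, on the outer face of the left leaf, which stands open already; this point is on its axis, 19 mm off the leaf's face, at z = 0.125. To be left where it is.

How it is judged:
On the way, in this order (a step that is already met when the one before it is completed fails the run):
1. the bolt is drawn up by 18 mm or more while the right leaf is still shut or nearly so (height (world z) of bolt_knob above 0.229 m and value of joint right_leaf below 0.25 rad), for 0.1 s.
2. the right leaf is swung open by at least 1.3 rad (75 degrees), with the bolt up (height (world z) of bolt_knob above 0.229 m and value of joint right_leaf above 1.3 rad), for 0.2 s.
At the end, for the whole second after the job is handed in: The right leaf stands open by at least 1.3 rad (75 degrees) and at rest, with its bolt still drawn up (knob centre above z = 0.229, 18 mm or more above its lowest place) (all of step 2 and velocity of joint right_leaf between -0.05 and 0.05 rad/s); the robot touches nothing.
It fails at once if the left leaf is moved: its pull shifts by more than 40 mm (distance of left_leaf_knob from where it was at the start of the episode above 0.04 m).
It also fails if it takes over 42 s, if anything falls off the work surface, if the arm or the gripper's body presses on something with over 40 N, if the wrist force passes 120 N, or if a joint passes its speed limit or range.

ROBOT

A 6-joint arm with a two-finger parallel gripper is mounted at the origin on a cart in front of the work surface, level with it; the furniture and walls round the work are solid. World frame = base frame: x ahead of the robot, y to its left, z up, the work surface at z = 0. Lengths are in m, angles in rad, forces in N, time in s.
With the tool pointing down it reaches from about 0.25 to 0.725 m from the base axis. Payload 4 kg.
Tool frame: the origin (TCP) lies at the very end of the fingers, on their centre line; the grasp point (between the pads) lies 19 mm behind it; z points along the fingers, y is the line along which they close (so a half turn about z gives the same grasp; the last joint's range is limited). The gripper opens to 85 mm and grips with 20 to 120 N. Pads are 22 mm wide; open, the fingers measure 114 mm over their backs; the gripper's body (76 mm by 85 mm) begins 54 mm behind the grasp point. The pads swing forward as they close: fully open they stand 13 mm farther back than shut.
Start: joints at [1.116, 0.241, 0.005, 1.335, 0, 1.571], TCP at [0.22, 0.449, 0.231] pointing down, gripper open.
Joint ranges: [-2.72, 2.72], [-1.05, 1.87], [-1.09, 1.28], [-1.99, 2.15], [-1.42, 1.44], [-3.14, 3.14]. Speed limits (rad/s): [2.79, 2.79, 3.14, 3.14, 3.14, 3.14].

INTERFACE

Orientations are given as a unit quaternion [w, x, y, z].
In Python, from cell import env gives the robot as it stands.
- The arm moves only by the tool play_rows, never from a script. Its argument "plan" is a list that holds one entry, the list of rows, each a list of 4 numbers: the shift along the tool's x, y, z in m, then the turn about the tool's z in rad. In form: [[[tx, ty, tz, yaw], ...]]. A call has 1 to 8 rows; each row shifts and turns the commanded pose from where the row before left it, along the tool's axes as they then stand; what a row does not reach is not made up. A row lasts 1/12 s, in which the tool goes at most 41.7 mm and 7.16 degrees, less where a joint would pass 70% of its speed; a pose out of reach is approached as far as the arm can. A call with a gripper value outside its range is refused whole. "grip" is the closure in counts, from 0 (fully open) to 255 (shut), set as the call begins (left out, the last holds). The fingers move at their own pace and stop on an object; "newtons" is the grip in N (left out, the last holds). Time passes only in rows, so rows that do not move let the fingers close. It gives the time, the measured TCP pose, the force, the opening and the grip force at its end, in the units of the state.
- env.get_obs(): the state, without advancing time (a new reading comes with each control period).
- env.get_image(name): name is "side" or "top"; returns a dict with "color" (480x640x3 uint8, red, green, blue), "mtx" (3x3 intrinsics, pixels), "eye" and "attitude" of the camera in the world. Camera axes: x right, y up, looking along -z (the intrinsics and any distortion apply to the point x, -y, -z); pixel columns grow to the right and rows downward; lengths in m; the calibration is good to about 2 mm. A picture is of the moment at which its call begins. There is no depth.
- env.sign_off(): hands the job in; it is judged then, once.
The state is a dict: "t": time; "joints": joint angles; "joint_velocities": joint speeds; "joint_torque": joint torques, N m; "ee_pos": TCP position; "eef_rot": TCP orientation; "force": force on the tool from outside, world axes, zero at the start; "wrist_torque": the same for the moment, N m; "opening": finger opening in m; "gripper_force": force on a finger pad.
Only numpy, scipy, OpenCV 4.12 (cv2) and the standard library are available. Lean on these libraries where they do the work, as an engineer would, in place of code of your own. Each camera call takes 0.05 s, during which the arm holds its last target. There are 200 camera calls.

## Working session

There is one attempt and no reset: what is moved stays moved. The work goes in short steps, Python scripts to look and compute and a tool call to move; the robot and the scene stay as the last step left them, time stands still between calls to the robot, and variables do not carry over. Pictures are saved under pics/ and viewed, at most 10 in all, crops included, and the job is handed in when it is done.

Besides the shell and the picture viewer there is one more tool, called as name([rows], argument=value, ...), one row to a line, values as JSON. play_rows: Moves the arm, as the interface text tells. Its arguments: {"type":"object","properties":{"plan":{"type":"array"},"grip":{"type":"number"},"newtons":{"type":"number"}},"required":["plan"]}

```bash
ls; mkdir -p pics; cat > h.py <<'E'
import numpy as np, cv2
from cell import env
from scipy.spatial.transform import Rotation as R
def quat(a):
    a=np.array(a,float)
    return a if a.shape==(3,3) else R.from_quat(a[[1,2,3,0]]).as_matrix()
def look(n,f):
    im=env.get_image(n); cv2.imwrite('pics/'+f,im['color'][:,:,::-1]); return im
def ray(im,u,v):
    d=np.linalg.inv(im['mtx'])@[u,v,1]; return np.array(im['eye']),quat(im['attitude'])@(d*[1,-1,-1])
def onz(im,u,v,z):
    e,d=ray(im,u,v); return e+d*(z-e[2])/d[2]
def two(a,ua,b,ub):
    e,d=ray(a,*ua); f,g=ray(b,*ub)
    s=np.linalg.lstsq(np.c_[d,-g],f-e,rcond=None)[0]
    p,q=e+d*s[0],f+g*s[1]; return (p+q)/2,np.linalg.norm(p-q)
E
python3 - <<'E'
from h import *
for n in('top','side'):
    im=look(n,n+'1.png'); print(n,{k:v for k,v in im.items() if k!='color'})
print(env.get_obs())
E
```

```text
pics
top {'mtx': array([[508.35453828,   0.        , 322.64394496],
       [  0.        , 508.35453828, 235.38853057],
       [  0.        ,   0.        ,   1.        ]]), 'eye': array([0.4587205 , 0.2162915 , 0.99658404]), 'attitude': array([ 0.7290511 ,  0.07988876, -0.07077468, -0.67608669])}
side {'mtx': array([[476.26749618,   0.        , 316.78124642],
       [  0.        , 476.26749618, 234.31921596],
       [  0.        ,   0.        ,   1.        ]]), 'eye': array([ 0.45536521, -0.44968909,  0.6455489 ]), 'attitude': array([ 0.88739117,  0.44367717, -0.06116137, -0.10930131])}
{'t': 0.1, 'joints': array([1.11599152e+00, 2.41362270e-01, 3.88582652e-03, 1.33520521e+00,
       2.65390348e-05, 1.57077228e+00]), 'joint_velocities': array([-2.13475993e-03,  1.11043785e-04,  2.69300261e-03,  1.45944752e-03,
        7.53259085e-05, -1.43841525e-03]), 'joint_torque': array([ 4.61140662e-04, -3.73138475e+01,  2.53009737e+01,  1.08486868e-02,
        7.22930878e-06,  4.23764575e-06]), 'ee_pos': array([0.21939247, 0.4486784 , 0.23049994]), 'eef_rot': array([-2.25459795e-04,  2.25435761e-01,  9.74257578e-01, -9.15399366e-04]), 'force': array([-0.06112422,  0.63439135, -0.48550791]), 'wrist_torque': array([-0.00329111, -0.02645992, -0.0355971 ]), 'gripper_force': 0.0, 'opening': 0.08568024532200644}
```

View pics/top1.png

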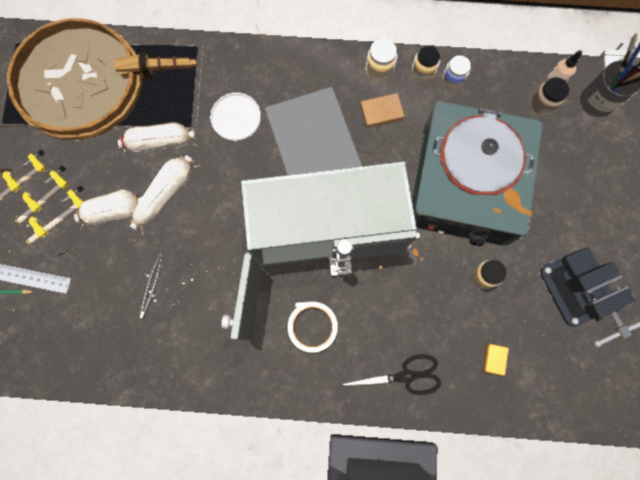

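View pics/side1.png

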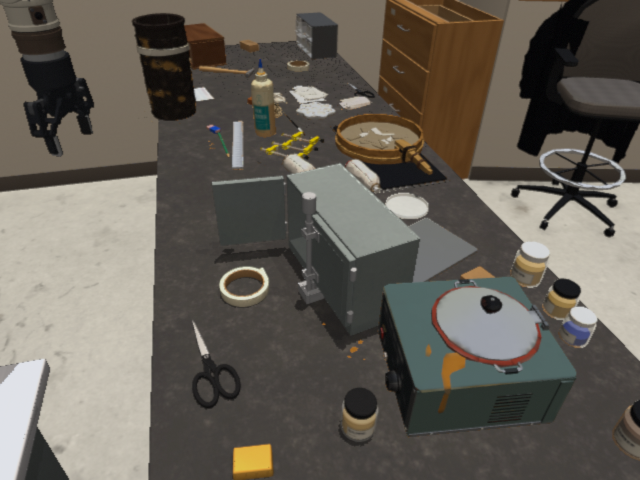

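The top view shows the locker with its front facing the robot (down in the image), the knob at about (344,247), the left leaf open with its pull at (227,321), and the right hinge near (415,235). In the side view the knob is at about (309,203) and the right hinge line at about x=351.

```bash
cat >> h.py <<'E'
def proj(im,p):
    c=quat(im['attitude']).T@(np.array(p)-im['eye']); q=im['mtx']@(c*[1,-1,-1]); return q[:2]/q[2]
E
python3 - <<'E'
from h import *
t=env.get_image('top');s=env.get_image('side')
for im in(t,s): print(proj(im,[.2194,.4487,.2305]),proj(im,[0,0,0]),proj(im,[.3,0,0]))
print(two(t,(344,247),s,(309,203)))
print('top face knob', onz(t,344,243,.229))
for u,v in((243,182),(406,164),(415,232),(249,248)): print(onz(t,u,v,.18))
c=lambda a,f,x,y,n:cv2.imwrite('pics/'+f,cv2.resize(a['color'][y:y+n*3//4,x:x+n,::-1],(800,600),interpolation=cv2.INTER_CUBIC))
c(t,'tc.png',215,150,220)
c(s,'sc.png',200,160,240)
E
```

```text
[144.60439697 509.33502847] [430.84610045 628.25630747] [435.8713744  442.85304257]
[ 74.03723031 150.34142511] [-99.39705145 471.07463788] [134.0661652  421.89291483]
(array([0.61268417, 0.19804895, 0.21202155]), np.float64(0.0009711552934623377))
top face knob [0.61512888 0.19891691 0.229     ]
[0.7169057  0.37433682 0.18      ]
[0.76917494 0.1022243  0.18      ]
[0.65226173 0.08262007 0.18      ]
[0.60515952 0.35221634 0.18      ]
```

View pics/tc.png

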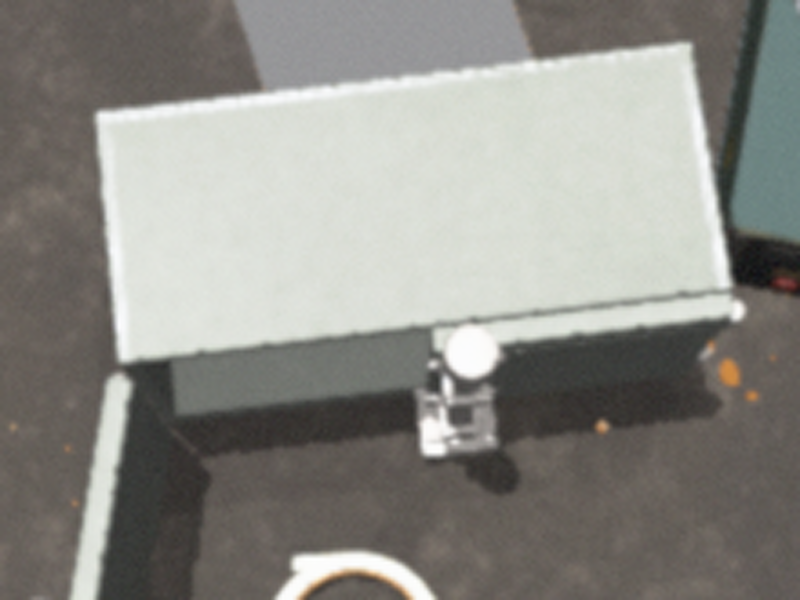

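View pics/sc.png

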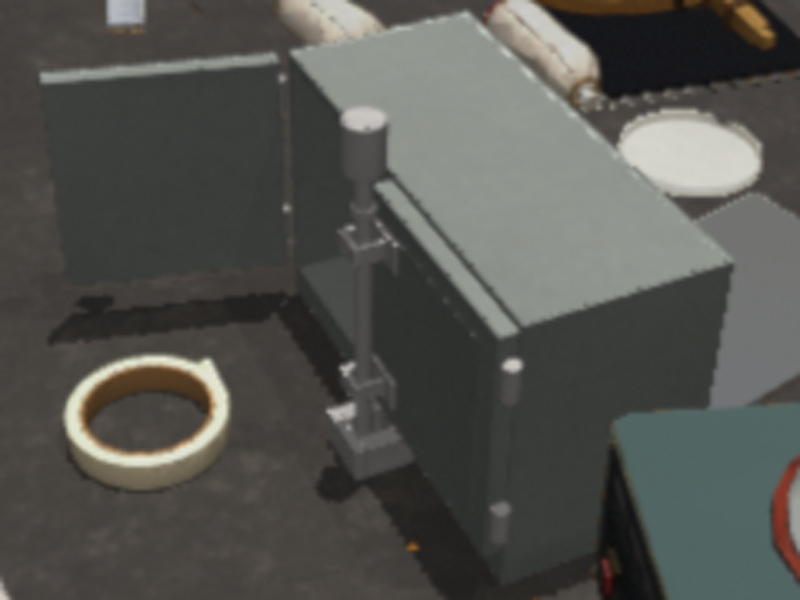

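```bash
python3 - <<'E'
from h import *
t=env.get_image('top');s=env.get_image('side')
k,e=two(t,(344.5,246.8),s,(309.2,195.7));print('knobtop',k,e)
h,e=two(t,(418,235),s,(353.6,269.8));print('hinge',h,e, np.linalg.norm((k-h)[:2]))
for yaw in(9.9,10.4,10.9):
    M=R.from_euler('z',yaw,degrees=True).as_matrix();print(yaw,M.T@(k-h))
p,e=two(t,(227,321),s,(218,190));
for u,v in((101,112),(690,44),(731,290),(120,360)): print(onz(t,215+u*.275,150+v*.275,.18))
# left leaf outer end
for u,v in((118,376),(84,600)): print('leaf',onz(t,215+u*.275,150+v*.275,.18))
print('pull',onz(t,227,321,.125))
E
```

```text
knobtop [0.61154731 0.19748139 0.22650261] 0.003588075255160907
hinge [0.65303884 0.07414018 0.16126996] 0.0022178453558968788 0.13013301466071203
9.9 [-0.01966774  0.12863818  0.06523265]
10.4 [-0.01854443  0.12880491  0.06523265]
10.9 [-0.0174197   0.12896184  0.06523265]
[0.71898284 0.37494572 0.18      ]
[0.77241735 0.10447597 0.18      ]
[0.65618357 0.0810808  0.18      ]
[0.603381   0.35367116 0.18      ]
leaf [0.5960443  0.35378603 0.18      ]
leaf [0.49592674 0.35797026 0.18      ]
pull [0.48700782 0.38516226 0.125     ]
```

play_rows([
  [[-0.03,-0.0035,-0.005,0],[-0.03,-0.0035,-0.005,0],[-0.03,-0.0035,-0.005,0],[-0.03,-0.0035,-0.005,0],[-0.03,-0.0035,-0.005,0],[-0.03,-0.0035,-0.005,0],[-0.03,-0.0035,-0.005,0],[-0.03,-0.0035,0,0]],
], grip=0, newtons=40)

```text
t: 0.97
ee_pos: [0.4244, 0.3179, 0.2674]
eef_rot: [0.001, 0.225, 0.974, 0.001]
force: [0.2, 0.1, -0.3]
opening: 0.0851
gripper_force: 0.0
```

play_rows([
  [[-0.03,-0.0035,0,0],[-0.03,-0.0035,0,0],[-0.03,-0.0035,0,0],[-0.03,-0.0035,0,0],[-0.03,-0.0035,0,0],[-0.03,-0.0035,0,0],[-0.03,-0.0035,0,0],[0,0,0,0]],
])

```text
t: 1.63
ee_pos: [0.6046, 0.2006, 0.2645]
eef_rot: [0.0, 0.228, 0.974, -0.001]
force: [-1.3, -0.3, -0.8]
opening: 0.0851
gripper_force: 0.0
```

```bash
cat > st.py <<'E'
from h import *
import sys
o=env.get_obs(); Q=quat(o['eef_rot'])
print(o['t'],o['ee_pos'].round(4),'F',o['force'].round(1),'op',round(o['opening'],4),'j',o['joints'].round(2),'gf',o['gripper_force'])
print('tool y heading',np.arctan2(Q[1,1],Q[0,1]),Q[:,2].round(3))
if len(sys.argv)>3: print('to go, tool axes',(Q.T@(np.array(list(map(float,sys.argv[1:4])))-o['ee_pos'])).round(4))
E
python3 st.py 0.6125 0.1985 0.2
python3 - <<'E'
from h import *
t=look('top','t2.png'); s=env.get_image('side')
a=np.vstack([t['color'][150:330,200:440],s['color'][120:300,200:440]])
cv2.imwrite('pics/b2.png',cv2.resize(a,(400,600))[:,:,::-1])
E
```

```text
1.6333 [0.6046 0.2006 0.2645] F [-1.3 -0.3 -0.8] op 0.0851 j [ 0.32  0.52  0.5   1.55 -0.    0.78] gf 0.0
tool y heading 1.1106006259755101 [ 0.    -0.002 -1.   ]
to go, tool axes [-0.0079  0.0017  0.0646]
```

View pics/b2.png

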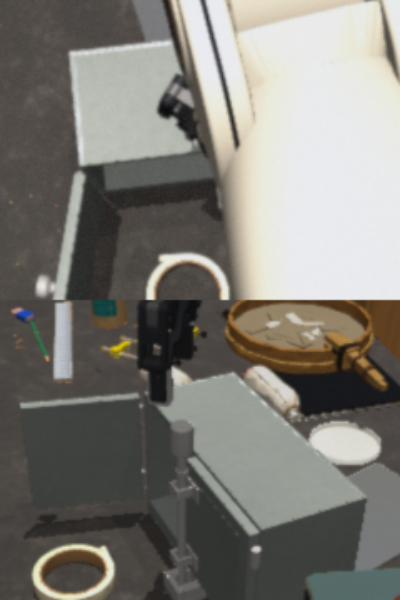

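The side view shows the open fingers above and just behind the knob (crop: fingertip 160,400; knob 182,430); the arm hides the knob in the top view. This fits the measured pose, so I go down.

play_rows([
  [[-0.008,0.002,0,0],[0,0,0,0],[0,0,0.015,0],[0,0,0.015,0],[0,0,0.015,0],[0,0,0.013,0],[0,0,0.006,0],[0,0,0,0]],
])

```text
t: 2.4
ee_pos: [0.607, 0.2032, 0.2008]
eef_rot: [-0.002, 0.225, 0.974, -0.001]
force: [-0.3, -0.3, -0.5]
opening: 0.0854
gripper_force: 0.0
```

```bash
python3 st.py 0.6125 0.1985 0.2
python3 - <<'E'
from h import *
s=env.get_image('side')
cv2.imwrite('pics/s3.png',cv2.resize(s['color'][130:280,220:420],(800,600),interpolation=cv2.INTER_CUBIC)[:,:,::-1])
E
```

```text
2.4 [0.607  0.2032 0.2008] F [-0.3 -0.3 -0.5] op 0.0854 j [0.32 0.54 0.37 1.41 0.   0.78] gf 0.0
tool y heading 1.1174427230042174 [-0.003 -0.001 -1.   ]
to go, tool axes [-0.007  -0.0018  0.0008]
```

View pics/s3.png

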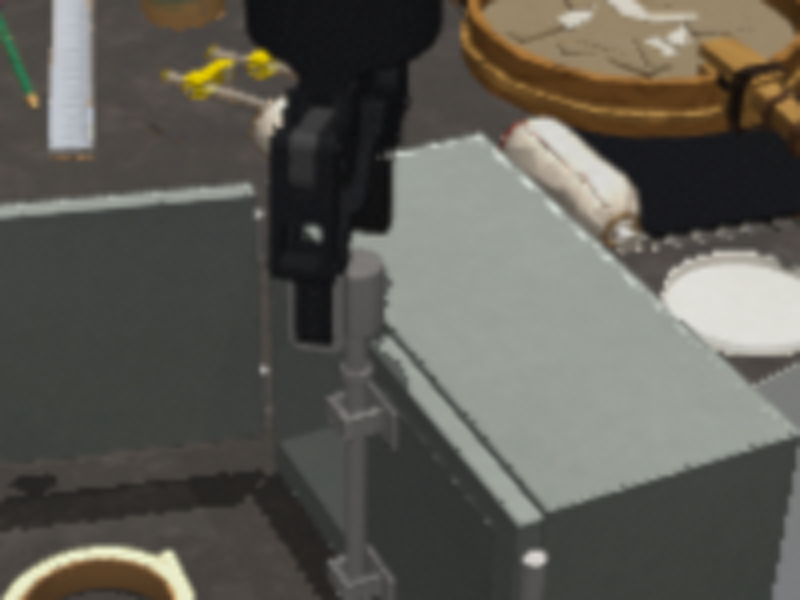

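The view shows the near finger at (315,310), just in front of and left of the knob (364,290), with the knob between the fingers. I correct 7 mm along x and close.

play_rows([
  [[-0.004,-0.002,0,0],[-0.003,0,0,0],[0,0,0,0]],
])

```text
t: 2.7
ee_pos: [0.6154, 0.1975, 0.2035]
eef_rot: [0.001, 0.226, 0.974, 0.001]
force: [0.3, 0.3, 0.4]
opening: 0.0853
gripper_force: 0.0
```

play_rows([
  [[0,0,0,0],[0,0,0,0],[0,0,0,0],[0,0,0,0],[0,0,0,0],[0,0,0,0],[0,0,0,0],[0,0,0,0]],
], grip=255)

```text
t: 3.37
ee_pos: [0.6142, 0.1975, 0.2023]
eef_rot: [-0.0, 0.225, 0.974, -0.0]
force: [-1.1, -1.4, 0.4]
opening: 0.0223
gripper_force: 40.0
```

```bash
python3 st.py 0.6125 0.1985 0.2
python3 - <<'E'
from h import *
s=env.get_image('side')
cv2.imwrite('pics/s4.png',cv2.resize(s['color'][130:280,220:420],(800,600),interpolation=cv2.INTER_CUBIC)[:,:,::-1])
E
```

```text
3.3667 [0.6142 0.1975 0.2023] F [-1.1 -1.4  0.4] op 0.0223 j [ 0.31  0.55  0.39  1.41 -0.    0.77] gf 40.03005402744748
tool y heading 1.115936125387724 [-0. -0. -1.]
to go, tool axes [0.0019 0.0002 0.0023]
```

View pics/s4.png

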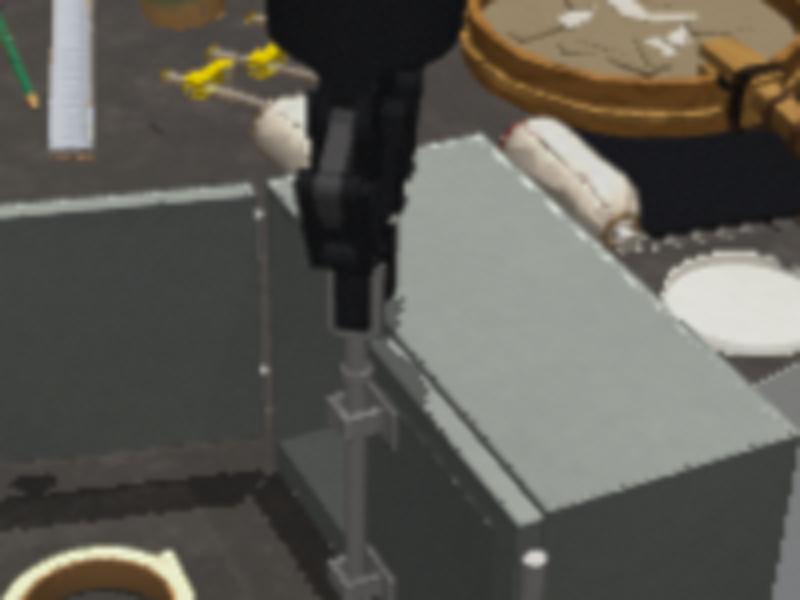

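Fingers closed on the knob (view: 355,300), opening about 22 mm at 40 N. Lift.

play_rows([
  [[0,0,-0.004,0],[0,0,-0.005,0],[0,0,-0.005,0],[0,0,-0.005,0],[0,0,-0.004,0],[0,0,-0.002,0],[0,0,0,0],[0,0,0,0]],
])

```text
t: 4.08
ee_pos: [0.6143, 0.1976, 0.2283]
eef_rot: [0.0, 0.225, 0.974, 0.0]
force: [-2.1, -1.8, 1.5]
opening: 0.0225
gripper_force: 40.2
```

```bash
python3 st.py
python3 - <<'E'
from h import *
s=env.get_image('side')
cv2.imwrite('pics/s5.png',cv2.resize(s['color'][130:280,220:420],(800,600),interpolation=cv2.INTER_CUBIC)[:,:,::-1])
# swing rows: theta steps of 0.1 about hinge, yaw with it
o=env.get_obs();k=o['ee_pos'][:2]
L=R.from_euler('z',10.6,degrees=True).as_matrix()[:2,:2]
h=k-L@[-.018,.125]; print('hinge',h)
r=h-k; Q=quat(o['eef_rot'])[:2,:2]
for st in(.05,.1):
  c,s_=np.cos(st),np.sin(st); d=np.array([[c,-s_],[s_,c]])@(k-h)-(k-h)
  print(st,Q.T@d)
E
```

```text
4.0833 [0.6143 0.1976 0.2283] F [-2.1 -1.8  1.5] op 0.0225 j [ 0.31  0.54  0.45  1.47 -0.    0.77] gf 40.18473905744031
tool y heading 1.1158846741623523 [ 0.001  0.    -1.   ]
hinge [0.65491196 0.07806266]
0.05 [ 0.00436301 -0.00456381]
0.1 [ 0.00849247 -0.00933997]
```

View pics/s5.png

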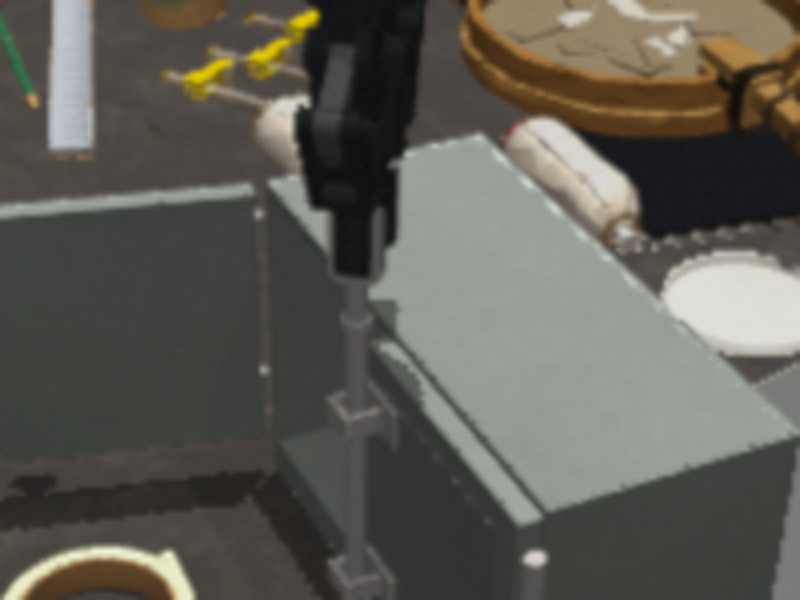

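The bolt rod and its collar (355,320) have risen with the gripper. Because the tool turns with the leaf, every row of the swing is the same.

play_rows([
  [[0.0085,-0.0093,0,-0.1],[0.0085,-0.0093,0,-0.1],[0.0085,-0.0093,0,-0.1],[0,0,0,0]],
])

```text
t: 4.47
ee_pos: [0.5801, 0.1801, 0.2279]
eef_rot: [0.001, 0.076, 0.997, 0.0]
force: [1.5, 0.3, -2.6]
opening: 0.0232
gripper_force: 39.6
```

```bash
python3 st.py
```

```text
4.4667 [0.5801 0.1801 0.2279] F [ 1.5  0.3 -2.6] op 0.0232 j [0.3  0.46 0.31 1.42 0.   0.45] gf 39.621103807585314
tool y heading 1.418078350491092 [ 0.001  0.001 -1.   ]
```

Forces are small, so I continue.

play_rows([
  [[0.0085,-0.0093,0,-0.1],[0.0085,-0.0093,0,-0.1],[0.0085,-0.0093,0,-0.1],[0.0085,-0.0093,0,-0.1],[0.0085,-0.0093,0,-0.1],[0,0,0,0]],
])

```text
t: 4.97
ee_pos: [0.5411, 0.1326, 0.2278]
eef_rot: [0.001, -0.172, 0.985, 0.001]
force: [1.5, 2.4, -2.3]
opening: 0.0224
gripper_force: 39.6
```

play_rows([
  [[0.0085,-0.0093,0,-0.1],[0.0085,-0.0093,0,-0.1],[0.0085,-0.0093,0,-0.1],[0.0085,-0.0093,0,-0.1],[0,0,0,0]],
])

```text
t: 5.38
ee_pos: [0.5296, 0.0845, 0.2277]
eef_rot: [0.001, -0.363, 0.932, 0.001]
force: [-0.2, 4.4, -0.6]
opening: 0.0227
gripper_force: 39.8
```

play_rows([
  [[0.0085,-0.0093,0,-0.1],[0.0085,-0.0093,0,-0.1],[0.0085,-0.0093,0,-0.1],[0.0085,-0.0093,0,-0.1],[0,0,0,0],[0,0,0,0],[0,0,0,0]],
])

```text
t: 5.97
ee_pos: [0.5377, 0.0351, 0.2277]
eef_rot: [0.001, -0.54, 0.842, -0.001]
force: [2.4, 1.3, 0.5]
opening: 0.0225
gripper_force: 39.8
```

```bash
python3 st.py
python3 - <<'E'
from h import *
s=env.get_image('side')
cv2.imwrite('pics/s6.png',cv2.resize(s['color'][120:360,120:440],(800,600),interpolation=cv2.INTER_CUBIC)[:,:,::-1])
p=env.get_obs()['ee_pos'][:2]-[.6549,.0781]
print('theta',np.arctan2(p[1],p[0])-np.arctan2(.1195,-.0406), np.linalg.norm(p))
E
```

```text
5.9667 [0.5377 0.0351 0.2277] F [2.4 1.3 0.5] op 0.0225 j [ 0.07  0.32  0.1   1.35 -0.   -1.08] gf 39.806625104974955
tool y heading 2.7114101244712496 [ 0.002 -0.    -1.   ]
theta -4.688744076868858 0.12486530045041452
```

View pics/s6.png

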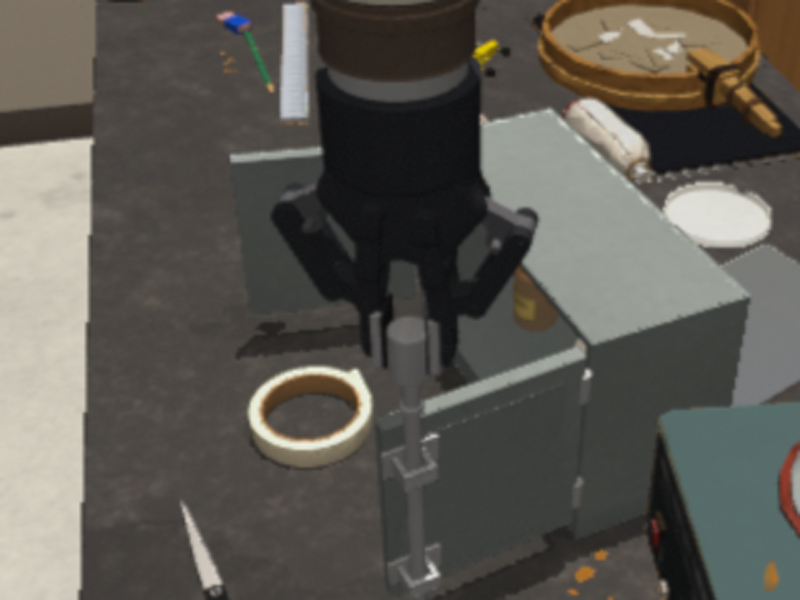

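The leaf stands open at about 1.59 rad, roughly square to the front, with the jar visible behind it and the knob (407,350) still high in the fingers. Release and go up.

play_rows([
  [[0,0,0,0],[0,0,0,0],[0,0,0,0],[0,0,0,0],[0,0,0,0],[0,0,0,0],[0,0,0,0],[0,0,0,0]],
], grip=0)

```text
t: 6.68
ee_pos: [0.5364, 0.0345, 0.2273]
eef_rot: [-0.0, -0.542, 0.841, 0.0]
force: [0.5, 0.0, 0.6]
opening: 0.0855
gripper_force: 0.0
```

play_rows([
  [[0,0,-0.01,0],[0,0,-0.02,0],[0,0,-0.02,0],[0,0,-0.02,0],[0,0,-0.02,0],[0,0,-0.01,0],[0,0,0,0],[0,0,0,0]],
])

```text
t: 7.35
ee_pos: [0.5368, 0.0345, 0.3282]
eef_rot: [0.001, -0.542, 0.841, -0.0]
force: [1.0, -0.8, 0.4]
opening: 0.0855
gripper_force: 0.0
```

```bash
python3 st.py
python3 - <<'E'
from h import *
s=env.get_image('side')
cv2.imwrite('pics/s7.png',cv2.resize(s['color'][120:360,120:440],(800,600),interpolation=cv2.INTER_CUBIC)[:,:,::-1])
E
```

```text
7.35 [0.5368 0.0345 0.3282] F [ 1.  -0.8  0.4] op 0.0855 j [ 0.06  0.3   0.33  1.6   0.   -1.08] gf 0.0
tool y heading 2.715865839822323 [ 0.002  0.    -1.   ]
```

View pics/s7.png

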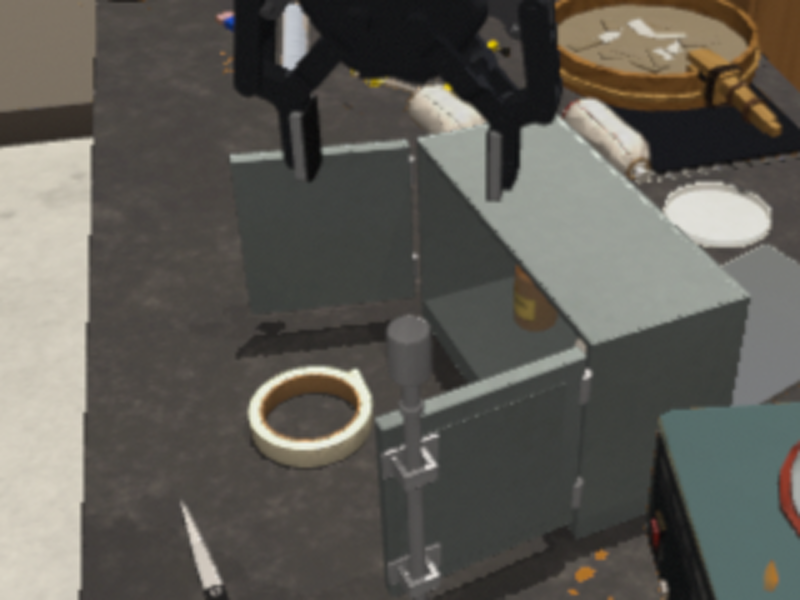

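The knob (409,348) is still raised, the leaf has not moved, and the gripper is clear above it. Handing in.

```bash
python3 -c "
from cell import env
print(env.sign_off())"
```

```text
the job is handed in; nothing more can be done
None
```

I handed the job in at about 7.4 s: by my measurements the bolt is drawn up about 26 mm, the right leaf stands open at about 1.59 rad, the left leaf was not touched and the gripper is clear; `sign_off` returned no verdict.

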